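# Shake chocolate drops evenly into a three-trough bar tin

## Robot

A 6-joint arm with a two-finger parallel gripper is mounted at the origin on a cart in front of the work surface, level with it; the furniture and walls round the work are solid. World frame = base frame: x ahead of the robot, y to its left, z up, the work surface at z = 0. Lengths are in m, angles in rad, forces in N, time in s.
With the tool pointing down it reaches from about 0.425 to 0.95 m from the base axis. Payload 3.5 kg.
Tool frame: the origin (TCP) lies midway between the tips of the shut fingers; the grasp point (between the pads) lies 19 mm behind it; x points along the fingers, y is the direction in which the jaws open and shut, and the axes are right-handed (so a half turn about x gives the same grasp; the last joint's range is limited). The gripper opens to 85 mm and grips with 20 to 120 N. Pads are 22 mm wide; open, the fingers measure 114 mm over their backs; the gripper's body (76 mm by 85 mm) begins 54 mm behind the grasp point. The pads swing forward as they close: fully open they stand 13 mm farther back than shut.
Start: joints at [-1.336, 0.286, 1.577, -0, 1.279, -0.15], TCP at [0.253, -0.626, 0.231] pointing down, gripper open.
Joint ranges: [-2.77, 2.77], [-0.9, 2.22], [0.21, 2.48], [-1.53, 4.67], [0.24, 2.81], [-2.84, 2.84]. Speed limits (rad/s): [2.79, 2.79, 3.14, 3.14, 3.14, 3.14].

## Interface

Orientations are given as a unit quaternion [x, y, z, w].
In Python, from plant import sensors, optics, ctrl gives the robot as it stands.
- The arm moves only by the tool arm_command, never from a script. Its argument "increments" is a list that holds one entry, the list of rows, each a list of 4 numbers: the shift along the tool's x, y, z in cm, then the turn about the tool's x in rad. A call has 1 to 20 rows; each row shifts and turns the commanded pose from where the row before left it, along the tool's axes as they then stand; what a row does not reach is not made up. A row lasts 1/8 s, in which the tool goes at most 62.5 mm and 10.7 degrees, less where a joint would pass 70% of its speed; a pose out of reach is approached as far as the arm can. A call with a gripper value outside its range is refused whole. "grip" is the finger opening in cm, from 0 to 8.54, set as the call begins (left out, the last holds). The fingers move at their own pace and stop on an object; "grip_force" is the grip in N (left out, the last holds). Time passes only in rows, so rows that do not move let the fingers close. It gives the time, the measured TCP pose, the force and the opening at its end, in the units of the state.
- sensors.get_state(): the state, without advancing time (a new reading comes with each control period).
- optics.read_camera(name): name is "side" or "top" or "wrist"; returns the picture (400x640x3 uint8, blue, green, red); there is no depth.
- optics.camera_model(name): a dict with "camera_matrix" (3x3 intrinsics, pixels), "world_from_camera" (4x4, takes a point from camera to world coordinates); the wrist camera has in their place "mount" (4x4, takes a point from camera to tool coordinates, whose origin is the TCP and whose axes are the tool frame's). Camera axes: x right, y up, looking along -z (the intrinsics and any distortion apply to the point x, -y, -z); pixel columns grow to the right and rows downward; lengths in m; the calibration is good to about 2 mm. A picture is of the moment at which its call begins: read the wrist's pose just before it. camera_model takes no time and is no camera call.
- ctrl.sign_off(): hands the job in, once; it reports no verdict.
Trained networks look in the newest picture that a camera, given by its name, has taken for a name from the list of things; names that differ only in an ending like _2 or _b are one class to them, and where a whole thing is asked for, a point or a joint stands for the part that bears it (a point fixed in the world has none). Each returns a list of dicts, best first, with "conf" (0 to 1); they miss things now and then, are a little off and sometimes report something else, mostly with a low value. They report only what shows in the picture. A call takes as long as a camera call.
- optics.boxes_of(camera, query): "at" ([row, column] in pixels, amid what is visible of it).
- optics.place_of(camera, query): "at" ([row, column] in pixels: a listed point, or the origin of a listed thing).
The state is a dict: "time": time; "qpos": joint angles; "dq": joint speeds; "joint_efforts": joint torques, N m; "eef_pos": TCP position; "tcp_rot": TCP orientation; "contact_force": force on the tool from outside, world axes, zero at the start; "wrist_torque": the same for the moment, N m; "opening": opening from 0.0 (shut) to 1.0 (fully open).
Only numpy, scipy, OpenCV 4.12 (cv2) and the standard library are available. Lean on these libraries where they do the work, as an engineer would, in place of code of your own. Each camera call takes 0.05 s, during which the arm holds its last target.

## Task

First take the salt cellar out of the baking tin and stand it upright on the worktop. Then pick up the steel scoop by its wooden handle and shake the six chocolate drops out of it evenly over the tin, so that each of the three troughs has two, all of them from the scoop and none touched with the fingers. Set the empty scoop back down on the worktop the right way up, and leave the pepper mill, the glass and the garlic as they stand.

Things in the scene. Friction and masses are not known exactly. Their poses are not given: they have to be found in the camera images.
- bar_tin: Dark steel tin, fixed, 160 (x) x 252 (y) mm; origin: centre of the underside, z up. Floor 3 mm thick; walls 4 mm thick, 33 mm high with their bead. Two dividers along x at y = -41 and +41 mm, 6 mm thick, top at 17 mm, make three troughs 152 mm long (x) and about 77 mm wide, centred at y = -82, 0, +82 mm. Its x points away from the robot within 0.3 rad.
- scoop: Loose steel scoop, 0.22 kg: straight open-topped channel 186 mm long (x), 36 wide, flat floor 3 mm, side walls 30 high, 32 mm between them. Closed at +x, open without a lip at -x (the mouth). Origin: centre of the underside, z up. Centre of mass about under the handle's middle. At the start the mouth points to the robot within 1 rad.
- scoop_grip (a point): Centre of the scoop's wooden handle: a bar along the scoop's x, 96 mm long, 18 wide (y), 16 high, on thin wires over the channel, 62 to 78 mm above the scoop's underside (this point: 70 mm). Pinch it from above across its 18 mm. Axes as the scoop's.
- scoop_mouth (a point): Middle of the scoop's mouth edge: 93 mm from the scoop's origin along -x, on the channel floor, 3 mm above the underside. Axes as the scoop's.
- drop_0: Chocolate drop: dark brown disc 26 mm in diameter, 16 high, 12 g; origin at its centre. Nearest the mouth, its centre about 33 mm inside. The six lie flat in single file, nearly touching, on the scoop's floor.
- drop_1: Second chocolate drop from the mouth, same size. The drops slide on steel, all together, once the channel slopes down to its mouth by more than about 0.30 to 0.44 rad (varies from run to run) and stop when it is levelled.
- drop_2: Third chocolate drop from the mouth, same size. Brief tilts past the sliding slope or jerks along the channel let the row creep forward; a drop falls when its centre passes the mouth edge.
- drop_3: Fourth chocolate drop from the mouth, same size.
- drop_4: Fifth chocolate drop from the mouth, same size.
- drop_5: Sixth chocolate drop from the mouth, same size.
- salt_cellar: Loose small glass salt cellar with a grey domed top: 44 mm in diameter up to 70 mm, then 34 mm, top at 90 mm; origin: centre of the underside, z up. At the start it stands in one of the three troughs, on the tin's floor.
- mill: Bystander: loose dark wooden pepper mill, 58 mm in diameter, 170 mm tall, standing close behind the tin; origin: centre of the underside.
- glass: Bystander: loose faceted tumbler, 81 mm in diameter, 98 mm tall, standing on the other side of the tin from the scoop; origin: centre of the underside.
- garlic_bulb: Bystander: loose garlic bulb, about 60 mm across, 58 tall, lying in front of the tin; origin: centre of the underside. Apart from the listed things the worktop is clear for x from 0.36 to 0.66 and y from -0.45 to 0.35 m.

How it is judged:
By the outcome, as a careful person would: the job done as asked, in the order asked, and still so for the second after the job is handed in, with the robot touching nothing.
It also fails if it takes over 72 s, if anything falls off the work surface, if the arm or the gripper's body presses on something with over 40 N, if the wrist force passes 120 N, or if a joint passes its speed limit or range.

## Working session

There is one attempt and no reset: what is moved stays moved. The work goes in short steps, Python scripts to look and compute and a tool call to move; the robot and the scene stay as the last step left them, time stands still between calls to the robot, and variables do not carry over. Pictures are saved under pics/ and viewed, and the job is handed in when it is done.

Besides the shell and the picture viewer there is one more tool, called after "Emit:" by a JSON object that holds its "name" and its "arguments". arm_command: Moves the arm, as the interface text tells. Its arguments: {"type":"object","properties":{"increments":{"type":"array","items":{"type":"array","items":{"type":"array","items":{"type":"number"}}}},"grip":{"type":"number"},"grip_force":{"type":"number"}},"required":["increments"]}

```bash
ls; mkdir -p pics; cat > h.py <<'E'
import numpy as np, cv2
from scipy.spatial.transform import Rotation as R
from plant import sensors, optics, ctrl
def snap(n,f):
    im=optics.read_camera(n); cv2.imwrite('pics/'+f,im); return im
def cam(n):
    m=optics.camera_model(n); K=np.array(m['camera_matrix'])
    if 'world_from_camera' in m: T=np.array(m['world_from_camera'])
    else:
        s=sensors.get_state(); W=np.eye(4); W[:3,:3]=R.from_quat(s['tcp_rot']).as_matrix(); W[:3,3]=s['eef_pos']
        T=W@np.array(m['mount'])
    return K,T,m
def ray(n,rc):
    K,T,m=cam(n); d=m.get('distortion'); 
    p=np.linalg.inv(K)@[rc[1],rc[0],1]
    v=T[:3,:3]@[p[0],-p[1],-p[2]]
    return T[:3,3],v/np.linalg.norm(v)
def atz(n,rc,z):
    o,v=ray(n,rc); return o+v*(z-o[2])/v[2]
def proj(n,P):
    K,T,m=cam(n); c=np.linalg.inv(T)@np.r_[P,1]; q=K@[c[0],-c[1],-c[2]]; return [q[1]/q[2],q[0]/q[2]]
E
python3 - <<'E'
from h import *
np.set_printoptions(precision=4,suppress=True)
for n in ['side','top','wrist']:
    snap(n,n+'0.png'); print(n,optics.camera_model(n))
print(sensors.get_state())
for n in ['top','side']:
  for q,z in [('bar_tin',0),('scoop',0),('scoop_grip',.07),('scoop_mouth',.003),('drop_0',.011),('drop_5',.011),('salt_cellar',.003),('mill',0),('glass',0),('garlic_bulb',0)]:
    for d in optics.place_of(n,q)[:2]: print(n,q,d,atz(n,d['at'],z))
E
```

```text
pics
side {'camera_matrix': array([[452.5037,   0.    , 324.1054],
       [  0.    , 452.5037, 197.3017],
       [  0.    ,   0.    ,   1.    ]]), 'world_from_camera': array([[-0.955 ,  0.1712, -0.2421,  0.2723],
       [-0.296 , -0.5974,  0.7453,  0.9344],
       [-0.017 ,  0.7834,  0.6212,  0.8331],
       [ 0.    ,  0.    ,  0.    ,  1.    ]])}
top {'camera_matrix': array([[390.1986,   0.    , 315.785 ],
       [  0.    , 390.1986, 201.7588],
       [  0.    ,   0.    ,   1.    ]]), 'world_from_camera': array([[-0.0123,  0.9965, -0.0827,  0.4747],
       [-0.9999, -0.0127, -0.0047,  0.0103],
       [-0.0057,  0.0827,  0.9966,  1.2187],
       [ 0.    ,  0.    ,  0.    ,  1.    ]])}
wrist {'camera_matrix': array([[355.6429,   0.    , 320.2467],
       [  0.    , 355.6429, 192.7643],
       [  0.    ,   0.    ,   1.    ]]), 'mount': array([[ 0.001 ,  0.2908, -0.9568, -0.1418],
       [ 1.    ,  0.0003,  0.0011, -0.0003],
       [ 0.0007, -0.9568, -0.2908, -0.0745],
       [ 0.    ,  0.    ,  0.    ,  1.    ]])}
{'time': 0.15, 'qpos': array([-1.336 ,  0.287 ,  1.5778, -0.    ,  1.278
[... 1975 characters left out ...]
 282.2], 'conf': 0.63} [0.5685 0.3458 0.011 ]
side drop_0 {'at': [298.0, 305.7], 'conf': 0.61} [0.5235 0.3136 0.011 ]
side drop_5 {'at': [304.4, 282.2], 'conf': 0.63} [0.5685 0.3458 0.011 ]
side drop_5 {'at': [298.0, 305.7], 'conf': 0.61} [0.5235 0.3136 0.011 ]
side salt_cellar {'at': [234.1, 332.7], 'conf': 0.72} [0.5268 0.0837 0.003 ]
side mill {'at': [208.7, 296.8], 'conf': 0.75} [0.6569 0.0071 0.    ]
side mill {'at': [298.5, 303.1], 'conf': 0.64} [0.5322 0.3084 0.    ]
side glass {'at': [153.5, 364.3], 'conf': 0.76} [ 0.5372 -0.3289  0.    ]
side glass {'at': [293.5, 315.2], 'conf': 0.74} [0.5099 0.2865 0.    ]
side garlic_bulb {'at': [246.8, 376.6], 'conf': 0.84} [0.4047 0.0951 0.    ]
```

View pics/top0.png

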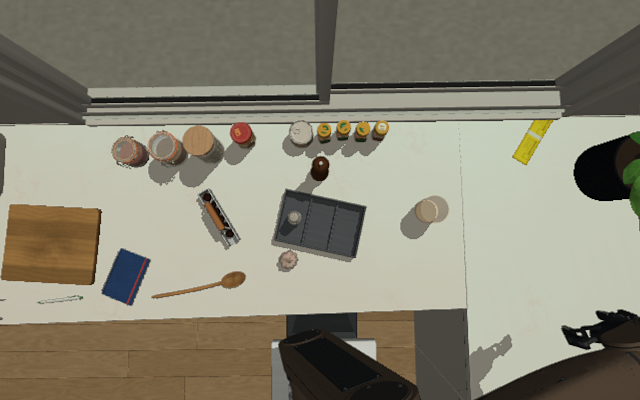

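View pics/side0.png

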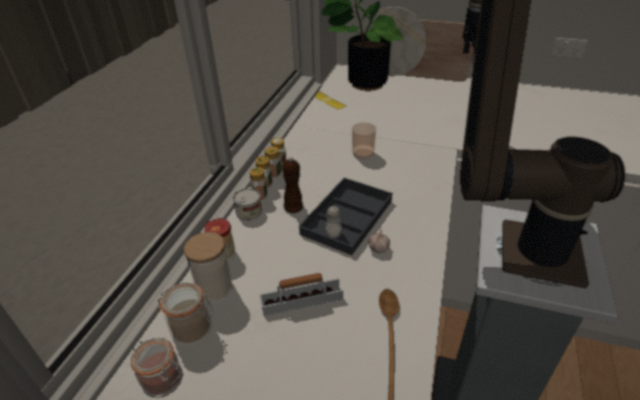

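View pics/wrist0.png

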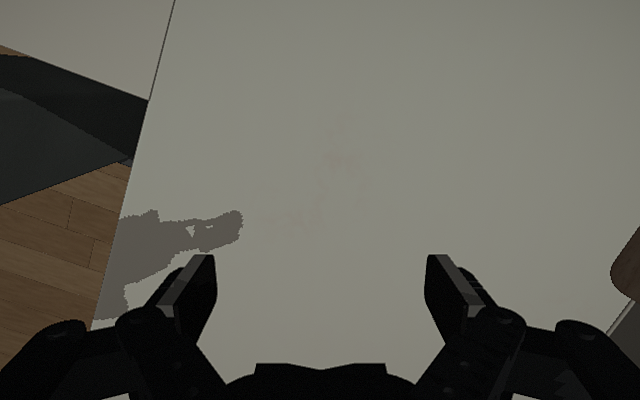

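The top view shows the tin around pixel (row 225, col 320) with the cellar in its left (+y) trough at (215, 293). The scoop is at (215, 217), the mill at (168, 320), the garlic at (260, 288) and the glass at (210, 430). The tool can only yaw, so the drops have to be shaken out with jerks along the channel.

```bash
cat >> h.py <<'E'
def go(target,yawy=None):
    "print shift in tool axes (cm) to reach world target TCP; tool axes"
    s=sensors.get_state(); M=R.from_quat(s['tcp_rot']).as_matrix(); p=np.array(s['eef_pos'])
    d=M.T@(np.array(target)-p)*100
    print('t',round(s['time'],2),'tcp',p.round(4),'tool y dir',M[:,1].round(3),'yaw_y',round(np.arctan2(M[1,1],M[0,1]),3),'shift cm',d.round(2),'open',round(s['opening'],3),'F',np.round(s['contact_force'],1),'q',np.round(s['qpos'],2))
    return d
E
python3 - <<'E'
from h import *
print(R.from_quat(sensors.get_state()['tcp_rot']).as_matrix().round(3))
go([.531,.087,.17])
for n,rc in [('top',(191,284)),('top',(205,366)),('top',(259,355)),('top',(243,272))]: print(atz(n,rc,.033))
im=cv2.imread('pics/top0.png'); cv2.imwrite('pics/tinz.png',cv2.resize(im[140:280,180:450],None,fx=2.9,fy=2.9,interpolation=cv2.INTER_CUBIC))
E
```

```text
[[-0.     0.375 -0.927]
 [ 0.    -0.927 -0.375]
 [-1.    -0.     0.   ]]
t 1.15 tcp [ 0.2534 -0.6256  0.2313] tool y dir [ 0.375 -0.927 -0.   ] yaw_y -1.186 shift cm [  6.13 -55.63 -52.48] open 1.0 F [-0.6 -0.7 -0. ] q [-1.34  0.29  1.58 -0.    1.28 -0.15]
[0.60738758 0.11266005 0.033     ]
[ 0.56128342 -0.13688974  0.033     ]
[ 0.39870147 -0.10005757  0.033     ]
[0.44966698 0.14985093 0.033     ]
```

View pics/tinz.png

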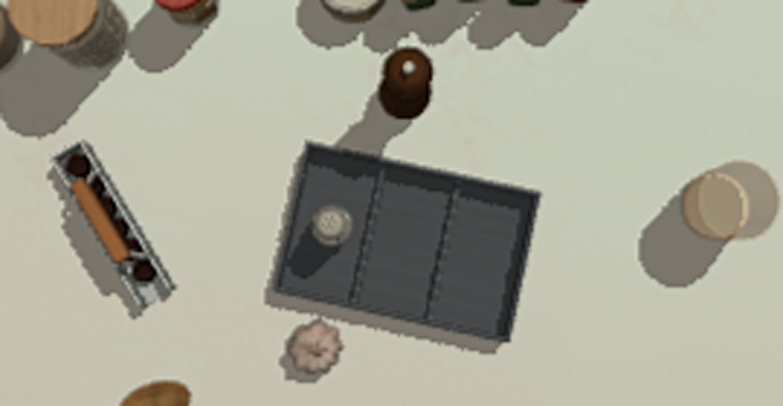

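Emit:
{"name": "arm_command", "arguments": {"increments": [[[0,-2,-1.9,0],[0,-4,-3.8,0],[0,-4,-3.8,0],[0,-4.2,-3.9,0],[0,-4.2,-3.9,0],[0,-4.2,-3.9,0],[0,-4.2,-3.9,0],[0,-4.2,-4,0],[0,-4.2,-4,0],[0,-4.2,-4,0],[0.5,-4.2,-4,0],[1,-4.2,-4,0],[1.5,-4.2,-4,0],[1,-3.8,-3.4,0],[0,0,0,0]]], "grip": 8.5}}

```text
time: 3.02
eef_pos: [0.5304, 0.0916, 0.1903]
tcp_rot: [-0.693, -0.137, 0.694, -0.137]
contact_force: [0.3, -0.3, -0.3]
opening: 0.995
```

```bash
python3 - <<'E'
from h import *
print(atz('top',(217.2,294.5),.09))
snap('wrist','w1.png')
for q,z in [('salt_cellar',.003),('garlic_bulb',0),('mill',0),('bar_tin',0)]:
    for d in optics.place_of('wrist',q)[:2]: print(q,d,atz('wrist',d['at'],z))
go([.531,.087,.037])
E
```

```text
[0.52435385 0.07776539 0.09      ]
salt_cellar {'at': [173.7, 325.4], 'conf': 0.96} [0.52564382 0.08230355 0.003     ]
garlic_bulb {'at': [273.9, 263.8], 'conf': 0.75} [0.40038946 0.10034033 0.        ]
mill {'at': [60.5, 471.6], 'conf': 0.58} [6.68259051e-01 1.90817453e-04 5.55111512e-17]
t 3.27 tcp [0.5306 0.0876 0.1918] tool y dir [ 0.374 -0.927  0.001] yaw_y -1.188 shift cm [15.48  0.06 -0.  ] open 0.995 F [ 0.2 -0.8  0.4] q [-0.03  0.02  1.95 -0.    1.17  1.16]
```

View pics/w1.png

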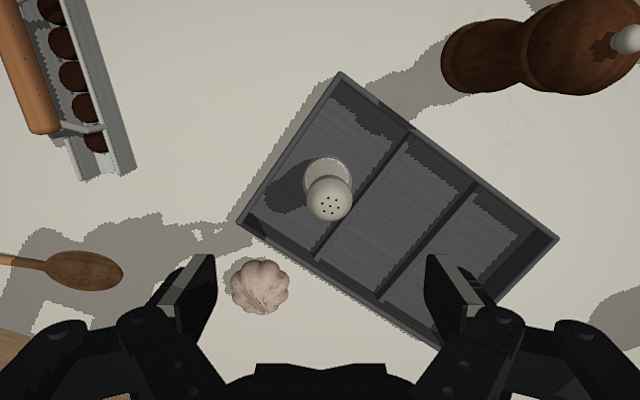

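Emit:
{"name": "arm_command", "arguments": {"increments": [[[2,0.2,0.4,0],[4,0.2,0.4,0],[4,0,0,0],[3,0,0,0],[1.6,0,0,0],[0.7,0,0,0],[0,0,0,0]]]}}

```text
time: 4.15
eef_pos: [0.5252, 0.0816, 0.0389]
tcp_rot: [0.694, 0.135, -0.694, 0.135]
contact_force: [0.5, 1.0, -0.3]
opening: 0.999
```

Emit:
{"name": "arm_command", "arguments": {"increments": [[[0,0,0,0],[0,0,0,0],[0,0,0,0],[0,0,0,0],[0,0,0,0]]], "grip": 3, "grip_force": 40}}

```text
time: 4.78
eef_pos: [0.5254, 0.0821, 0.0395]
tcp_rot: [0.695, 0.135, -0.694, 0.135]
contact_force: [-1.3, 0.6, 5.9]
opening: 0.438
```

```bash
python3 - <<'E'
from h import *
snap('wrist','w2.png')
go([.42,-.24,.15])
E
```

```text
t 4.83 tcp [0.5254 0.0821 0.0395] tool y dir [ 0.376 -0.927  0.   ] yaw_y -1.186 shift cm [-11.07  25.9   21.85] open 0.438 F [-1.3  0.3  5.8] q [-0.04  0.22  2.05  0.    0.87  1.15]
```

View pics/w2.png

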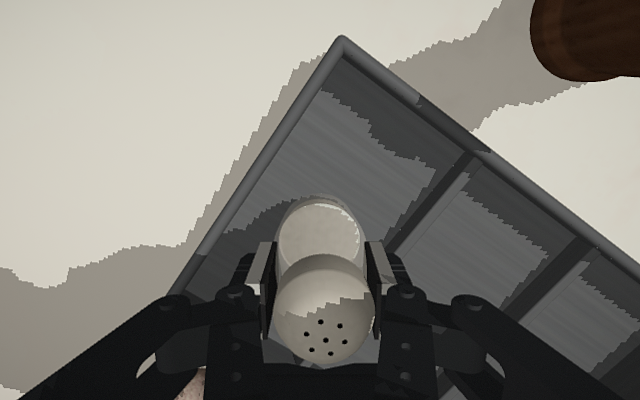

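Emit:
{"name": "arm_command", "arguments": {"increments": [[[-1,0,0,0],[-2,0,0,0],[-3,0,0,0],[-2,0,0,0],[-0.5,0,0,0],[0,0,0,0]]]}}

```text
time: 5.58
eef_pos: [0.5243, 0.0819, 0.123]
tcp_rot: [-0.694, -0.135, 0.694, -0.135]
contact_force: [0.4, 0.3, -1.4]
opening: 0.438
```

```bash
python3 - <<'E'
from h import *
snap('side','s3.png')
go([.42,-.24,.15])
im=cv2.imread('pics/s3.png'); cv2.imwrite('pics/s3z.png',cv2.resize(im[100:300,240:440],None,fx=3,fy=3))
E
```

```text
t 5.62 tcp [0.5239 0.0819 0.1224] tool y dir [ 0.375 -0.927 -0.001] yaw_y -1.186 shift cm [-2.75 25.94 21.72] open 0.438 F [-0.6 -0.2 -1.3] q [-0.04  0.09  2.02 -0.    1.04  1.15]
```

View pics/s3z.png

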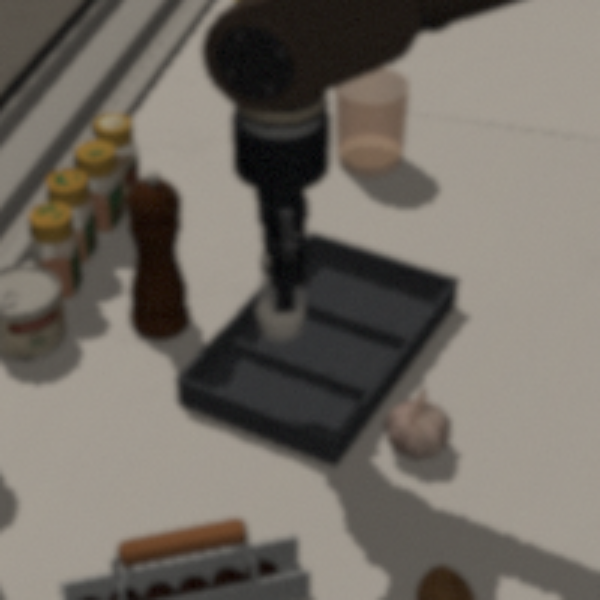

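Emit:
{"name": "arm_command", "arguments": {"increments": [[[0,1.4,1.2,0],[0,3,2.5,0],[0,4,3.4,0],[0,4.3,3.6,0],[0,4.3,3.6,0],[0,4,3.4,0],[0,3,2.5,0],[0,1.5,1.2,0],[0,0.4,0.3,0],[1,0,0,0],[2.5,0,0,0],[2.5,0,0,0],[1,0,0,0],[0,0,0,0]]]}}

```text
time: 7.38
eef_pos: [0.4205, -0.2384, 0.0524]
tcp_rot: [-0.693, -0.136, 0.694, -0.135]
contact_force: [-0.5, -0.1, -0.7]
opening: 0.435
```

```bash
python3 - <<'E'
from h import *
go([.42,-.24,.037])
E
```

```text
t 7.38 tcp [ 0.4205 -0.2384  0.0524] tool y dir [ 0.377 -0.926 -0.002] yaw_y -1.185 shift cm [1.54 0.14 0.1 ] open 0.435 F [-0.5 -0.1 -0.7] q [-0.73  0.1   2.16  0.    0.89  0.46]
```

Emit:
{"name": "arm_command", "arguments": {"increments": [[[0.7,0,0,0],[0.5,0,0,0],[0.3,0,0,0],[0,0,0,0]]]}}

```text
time: 7.88
eef_pos: [0.4206, -0.2395, 0.0382]
tcp_rot: [-0.694, -0.135, 0.694, -0.135]
contact_force: [-0.2, -0.4, -0.8]
opening: 0.437
```

Emit:
{"name": "arm_command", "arguments": {"increments": [[[0.15,0,0,0],[0.1,0,0,0],[0,0,0,0]]]}}

```text
time: 8.25
eef_pos: [0.421, -0.2398, 0.0365]
tcp_rot: [0.694, 0.135, -0.694, 0.135]
contact_force: [-0.0, 1.9, 4.4]
opening: 0.437
```

Emit:
{"name": "arm_command", "arguments": {"increments": [[[0,0,0,0],[0,0,0,0],[0,0,0,0],[0,0,0,0],[-1,0,0,0],[-3,0,0,0],[-5,0,0,0],[-5,0,0,0],[-2,0,0,0],[0,0,0,0]]], "grip": 8.5}}

```text
time: 9.5
eef_pos: [0.4218, -0.2405, 0.1987]
tcp_rot: [0.695, 0.134, -0.693, 0.137]
contact_force: [-1.0, -0.2, -0.2]
opening: 0.997
```

```bash
python3 - <<'E'
from h import *
snap('wrist','w4.png')
for d in optics.place_of('wrist','salt_cellar')[:2]: print(d,atz('wrist',d['at'],0))
M=R.from_quat(sensors.get_state()['tcp_rot']).as_matrix(); print(M.round(3))
# scoop grip triangulation from first pictures (scene static)
def tri(a,b):
    (o1,v1),(o2,v2)=a,b
    A=np.c_[v1,-v2]; t=np.linalg.lstsq(A,o2-o1,rcond=None)[0]; p=o1+v1*t[0];q=o2+v2*t[1]; return (p+q)/2,np.linalg.norm(p-q)
print(tri(ray('top',(215.8,212.6)),ray('side',(278.5,302.7))),tri(ray('top',(242.2,232.7)),ray('side',(293.6,341.4))))
go([.45,.28,.2])
E
```

```text
{'at': [162.9, 316.0], 'conf': 0.89} [ 0.42042107 -0.23384546  0.        ]
[[-0.001  0.375 -0.927]
 [ 0.001 -0.927 -0.375]
 [-1.    -0.001  0.   ]]
(array([0.52915303, 0.31712972, 0.07976873]), np.float64(0.005695099088130874)) (array([0.45143133, 0.27442862, 0.00577715]), np.float64(0.0033005789376046616))
t 9.6 tcp [ 0.4203 -0.2392  0.1952] tool y dir [ 0.375 -0.927 -0.001] yaw_y -1.186 shift cm [ -0.45 -47.01 -22.24] open 0.999 F [-0.3 -0.8 -0.1] q [-0.73 -0.11  2.07  0.    1.18  0.46]
```

View pics/w4.png

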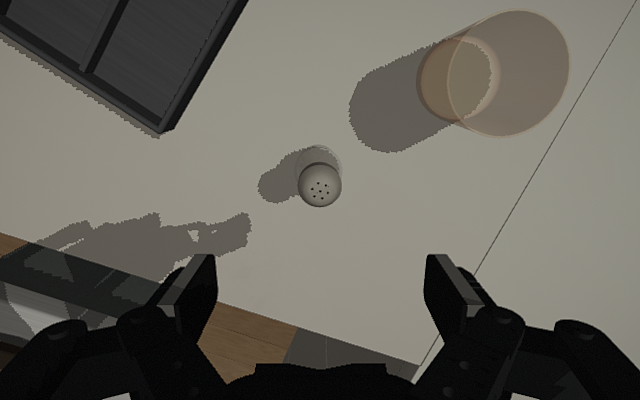

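Emit:
{"name": "arm_command", "arguments": {"increments": [[[0,-2,-1.3,0],[0,-4,-2.6,0],[0,-4.6,-3,0],[0,-4.6,-3,0],[0,-4.6,-3,0],[0,-4.6,-3,0],[0,-4.6,-3,0],[0,-4.6,-3,0],[0,-4.6,-3,0],[0,-4.5,-3,0],[0,-3.5,-2.3,0],[0,-1,-0.7,-0.12],[0,0,0,0]]]}}

```text
time: 11.22
eef_pos: [0.5288, 0.3143, 0.1932]
tcp_rot: [-0.683, -0.176, 0.686, -0.177]
contact_force: [-0.9, 0.1, -0.1]
opening: 0.995
```

```bash
python3 - <<'E'
from h import *
snap('wrist','w5.png')
for q,z in [('scoop',0),('scoop_grip',.07),('scoop_mouth',.003),('drop_0',.011)]:
    for d in optics.place_of('wrist',q)[:6]: print(q,d,atz('wrist',d['at'],z))
go([.53,.315,.053])
E
```

```text
scoop {'at': [156.1, 319.0], 'conf': 0.86} [0.53575091 0.31891308 0.        ]
scoop_grip {'at': [177.1, 320.3], 'conf': 0.76} [0.53434472 0.31628727 0.07      ]
scoop_mouth {'at': [250.0, 322.5], 'conf': 0.87} [0.45241547 0.26862631 0.003     ]
drop_0 {'at': [83.9, 314.2], 'conf': 0.69} [0.59267413 0.35422555 0.011     ]
drop_0 {'at': [111.7, 319.5], 'conf': 0.63} [0.57401936 0.33869791 0.011     ]
drop_0 {'at': [164.8, 316.9], 'conf': 0.52} [0.53024073 0.31747044 0.011     ]
drop_0 {'at': [142.2, 317.3], 'conf': 0.45} [0.54902794 0.32730056 0.011     ]
drop_0 {'at': [223.4, 322.3], 'conf': 0.41} [0.48109668 0.28460607 0.011     ]
drop_0 {'at': [199.6, 321.5], 'conf': 0.41} [0.50230195 0.29717688 0.011     ]
t 11.47 tcp [0.5298 0.313  0.1954] tool y dir [ 0.482 -0.876 -0.   ] yaw_y -1.068 shift cm [14.24 -0.17 -0.13] open 1.0 F [0.  0.4 0.9] q [ 0.37  0.19  1.76 -0.    1.19  1.44]
```

View pics/w5.png

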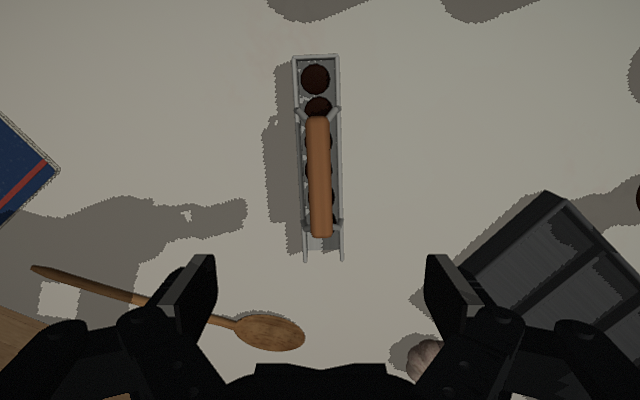

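Emit:
{"name": "arm_command", "arguments": {"increments": [[[2,-0.2,-0.5,-0.04],[4,0,0,0],[4,0,0,0],[2.7,0,0,0],[1.2,0,0,0],[0.5,0,0,0],[0,0,0,0]]]}}

```text
time: 12.35
eef_pos: [0.5339, 0.3182, 0.0524]
tcp_rot: [0.681, 0.19, -0.681, 0.19]
contact_force: [-0.2, -0.3, -0.0]
opening: 0.995
```

Emit:
{"name": "arm_command", "arguments": {"increments": [[[0,0,0,0],[0,0,0,0],[0,0,0,0],[0,0,0,0],[0,0,0,0],[0,0,0,0],[0,0,0,0]]], "grip": 0.8, "grip_force": 100}}

```text
time: 13.22
eef_pos: [0.5338, 0.3181, 0.0524]
tcp_rot: [0.681, 0.19, -0.681, 0.19]
contact_force: [-0.8, -1.7, 3.9]
opening: 0.192
```

```bash
python3 - <<'E'
from h import *
snap('wrist','w6.png')
go([.53,.315,.1])
E
```

```text
t 13.28 tcp [0.5338 0.3181 0.0524] tool y dir [ 0.518 -0.855  0.   ] yaw_y -1.026 shift cm [-4.76  0.07  0.48] open 0.19 F [-0.2 -1.8  4.3] q [ 0.37  0.37  1.82 -0.    0.95  1.4 ]
```

View pics/w6.png

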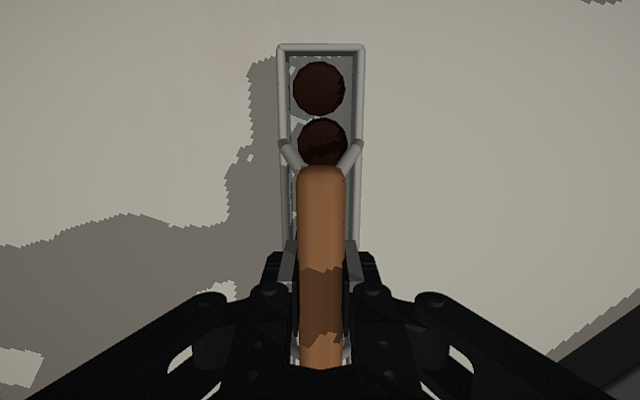

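Emit:
{"name": "arm_command", "arguments": {"increments": [[[-0.3,0,0,0],[-0.7,0,0,0],[-1,0,0,0],[-1,0,0,0],[-1,0,0,0],[-0.7,0,0,0],[-0.3,0,0,0],[0,0,0,0]]]}}

```text
time: 14.28
eef_pos: [0.5334, 0.3181, 0.102]
tcp_rot: [0.681, 0.19, -0.681, 0.19]
contact_force: [-0.1, 0.2, -3.8]
opening: 0.19
```

```bash
python3 - <<'E'
from h import *
snap('side','s7.png'); snap('wrist','w7.png')
im=cv2.imread('pics/s7.png'); cv2.imwrite('pics/s7z.png',cv2.resize(im[180:360,200:420],None,fx=3.2,fy=3.2))
go([.53,.315,.1])
m=optics.camera_model('wrist');K=np.array(m['camera_matrix']);T=np.eye(4)
T[:3,:3]=np.array([[0,.374,-.927],[0,-.927,-.374],[-1,0,0]]);T[:3,3]=[.5306,.0876,.1918];T=T@m['mount']
c=[]
for r_,c_ in [(75,341),(238,558),(222,240)]:
    p=np.linalg.inv(K)@[c_,r_,1];v=T[:3,:3]@[p[0],-p[1],-p[2]];o=T[:3,3];P=o+v*(.031-o[2])/v[2];c.append(P);print(P)
print('centre',(c[1]+c[2])/2,'ydir',np.arctan2(*(c[0]-c[1])[[0,1]]),np.linalg.norm(c[0]-c[1]),'x',np.arctan2(*(c[0]-c[2])[[1,0]]),np.linalg.norm(c[0]-c[2]))
E
```

```text
t 14.38 tcp [0.5331 0.3179 0.1014] tool y dir [ 0.518 -0.855 -0.   ] yaw_y -1.026 shift cm [0.14 0.09 0.41] open 0.192 F [ 0.2  0.6 -3. ] q [0.37 0.3  1.81 0.   1.03 1.4 ]
[0.61271667 0.10319066 0.031     ]
[ 0.55585018 -0.13843611  0.031     ]
[0.46104146 0.13906983 0.031     ]
centre [5.08445817e-01 3.16858660e-04 3.10000000e-02] ydir 0.23114218947044993 0.24822831246428953 x -0.23228280898744744 0.1558611097619462
```

View pics/s7z.png

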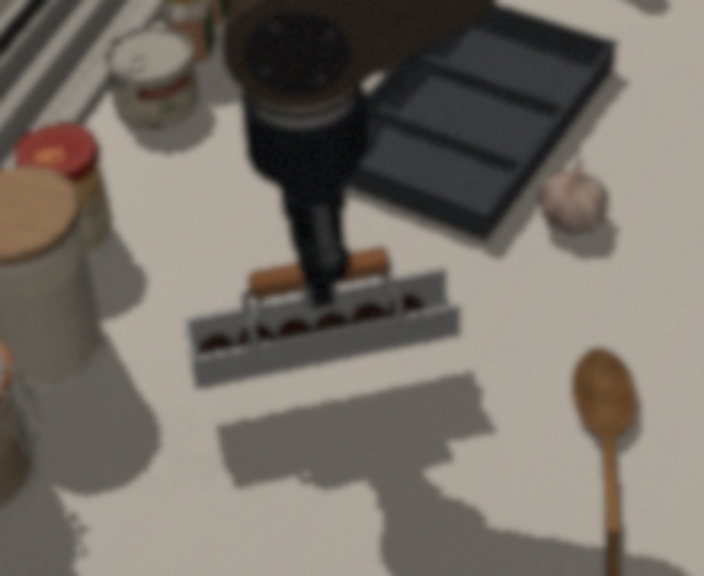

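View pics/w7.png

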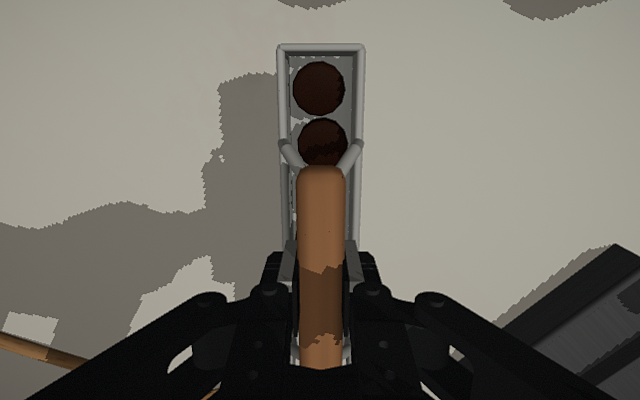

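Emit:
{"name": "arm_command", "arguments": {"increments": [[[0,0,0,-0.04],[0,0,0,-0.08],[0,0,0,-0.11],[0,0,0,-0.12],[0,0,0,-0.12],[0,0,0,-0.12],[0,0,0,-0.11],[0,0.5,0,-0.07],[0,1.2,0.5,-0.03],[0,1.6,1,0],[0,1.7,1.5,0],[0,1.2,1.6,0],[0,0.6,1.4,0],[0,0.2,0.9,0],[0,0,0.4,0],[0,0,0.1,0],[0,0,0,0]]]}}

```text
time: 16.5
eef_pos: [0.5844, 0.2299, 0.1019]
tcp_rot: [0.553, 0.441, -0.553, 0.441]
contact_force: [0.5, 0.3, -3.4]
opening: 0.192
```

```bash
cat >> h.py <<'E'
C=np.array([.507,.002]);tx=np.array([.975,-.223]);ty=np.array([.223,.975])
def tin(p): d=np.array(p)[:2]-C; return np.array([d@tx,d@ty]).round(4)
def st():
    s=sensors.get_state(); M=R.from_quat(s['tcp_rot']).as_matrix()
    print('t',round(s['time'],2),'tcp tin',tin(s['eef_pos']),'z',round(s['eef_pos'][2],4),'yaw_y',round(np.arctan2(M[1,1],M[0,1]),3),'mouth tin',tin(np.array(s['eef_pos'])+.093*M[:,2]),'F',np.round(s['contact_force'],1))
E
python3 - <<'E'
from h import *
st(); snap('wrist','w8.png'); snap('top','t8.png')
im=cv2.imread('pics/t8.png'); cv2.imwrite('pics/t8z.png',cv2.resize(im[140:280,180:450],None,fx=2.9,fy=2.9,interpolation=cv2.INTER_CUBIC))
E
```

```text
t 16.5 tcp tin [0.0246 0.2394] z 0.1019 yaw_y -0.225 mouth tin [0.0246 0.1464] F [ 0.5  0.3 -3.4]
```

View pics/t8z.png

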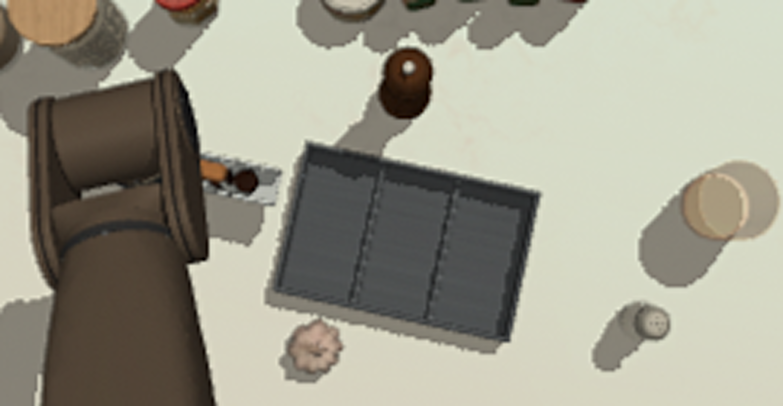

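View pics/w8.png

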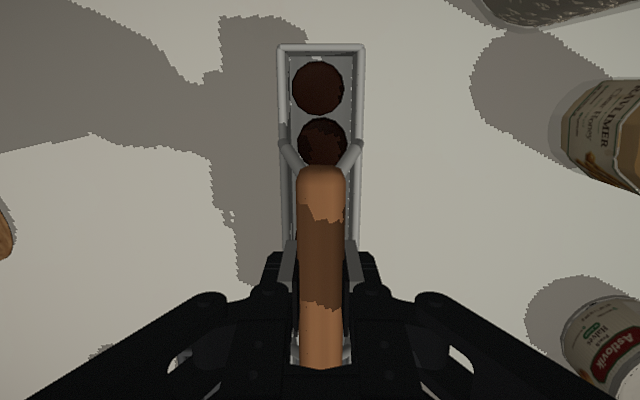

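Emit:
{"name": "arm_command", "arguments": {"increments": [[[0,0,0.5,0],[0,0,1,0],[0,0,1.5,0],[0,0,2.2,0],[0,0,-2.2,0],[0,0,-1.5,0],[0,0,-1,0],[0,0,-0.5,0]]]}}

```text
time: 17.6
eef_pos: [0.5847, 0.2305, 0.1017]
tcp_rot: [-0.553, -0.441, 0.553, -0.441]
contact_force: [-0.5, 0.5, -4.0]
opening: 0.19
```

```bash
cat >> h.py <<'E'
def look(k):
    st(); a=snap('wrist',f'w{k}.png'); b=snap('top',f't{k}.png')
    A=a[30:250,240:400]; A=cv2.resize(A,None,fx=2.2,fy=2.2)
    B=cv2.resize(b[180:264,260:380],None,fx=4,fy=4,interpolation=cv2.INTER_CUBIC)
    o=np.zeros((max(A.shape[0],B.shape[0]),A.shape[1]+B.shape[1],3),np.uint8); o[:A.shape[0],:A.shape[1]]=A; o[:B.shape[0],A.shape[1]:]=B
    cv2.imwrite(f'pics/l{k}.png',o)
E
python3 - <<'E'
from h import *
look(9)
E
```

```text
t 17.6 tcp tin [0.0248 0.2401] z 0.1017 yaw_y -0.225 mouth tin [0.0248 0.1471] F [-0.5  0.5 -4. ]
```

View pics/l9.png

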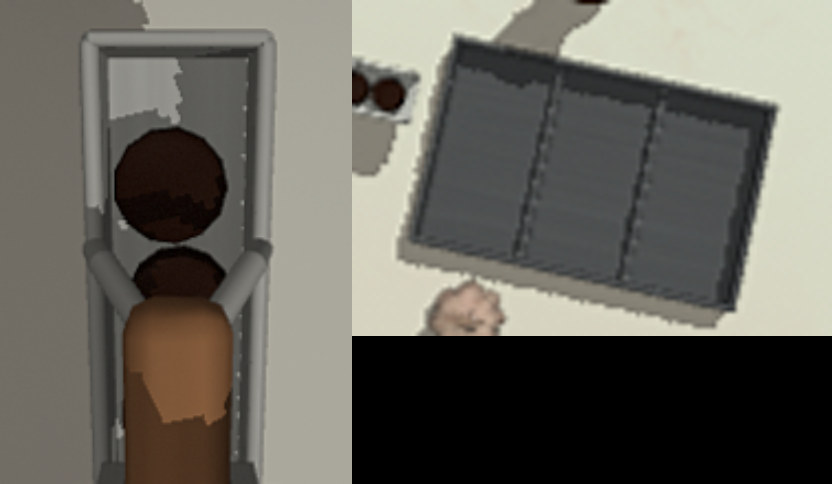

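Emit:
{"name": "arm_command", "arguments": {"increments": [[[0,0,0.5,0],[0,0,1,0],[0,0,1.5,0],[0,0,2.2,0],[0,0,-2.2,0],[0,0,-1.5,0],[0,0,-1,0],[0,0,-0.5,0],[0,0,0.5,0],[0,0,1,0],[0,0,1.5,0],[0,0,2.2,0],[0,0,-2.2,0],[0,0,-1.5,0],[0,0,-1,0],[0,0,-0.5,0]]]}}

```text
time: 19.7
eef_pos: [0.5847, 0.2306, 0.1018]
tcp_rot: [-0.553, -0.441, 0.553, -0.441]
contact_force: [-0.0, -1.0, -2.7]
opening: 0.19
```

```bash
python3 - <<'E'
from h import *
look(10)
E
```

```text
t 19.7 tcp tin [0.0247 0.2402] z 0.1018 yaw_y -0.225 mouth tin [0.0248 0.1472] F [-0.  -1.  -2.7]
```

View pics/l10.png

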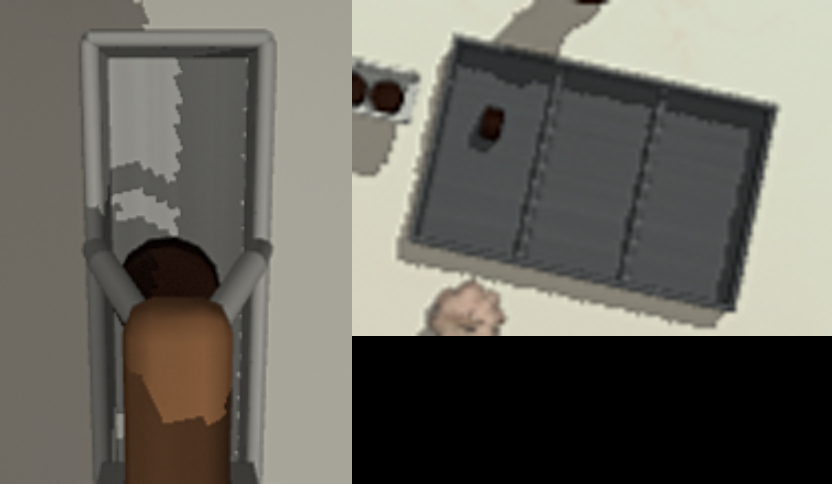

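Emit:
{"name": "arm_command", "arguments": {"increments": [[[0,-0.6,0,0],[0,-1.3,0,0],[0,-1.7,0,0],[0,-1.3,0,0],[0,-0.6,0,0],[0,0,0.5,0],[0,0,1,0],[0,0,1.5,0],[0,0,2.2,0],[0,0,-2.2,0],[0,0,-1.5,0],[0,0,-1,0],[0,0,-0.5,0]]]}}

```text
time: 21.42
eef_pos: [0.5311, 0.2428, 0.1018]
tcp_rot: [-0.553, -0.441, 0.553, -0.441]
contact_force: [-0.4, 0.6, -1.8]
opening: 0.186
```

Emit:
{"name": "arm_command", "arguments": {"increments": [[[0,0,0.5,0],[0,0,1,0],[0,0,1.5,0],[0,0,2.2,0],[0,0,-2.2,0],[0,0,-1.5,0],[0,0,-1,0],[0,0,-0.5,0]]]}}

```text
time: 22.42
eef_pos: [0.5311, 0.2427, 0.1018]
tcp_rot: [-0.553, -0.441, 0.553, -0.441]
contact_force: [0.7, 0.2, -3.2]
opening: 0.189
```

```bash
python3 - <<'E'
from h import *
look(11)
E
```

```text
t 22.43 tcp tin [-0.0302  0.2401] z 0.1018 yaw_y -0.225 mouth tin [-0.0302  0.1471] F [ 0.7  0.2 -3.2]
```

View pics/l11.png

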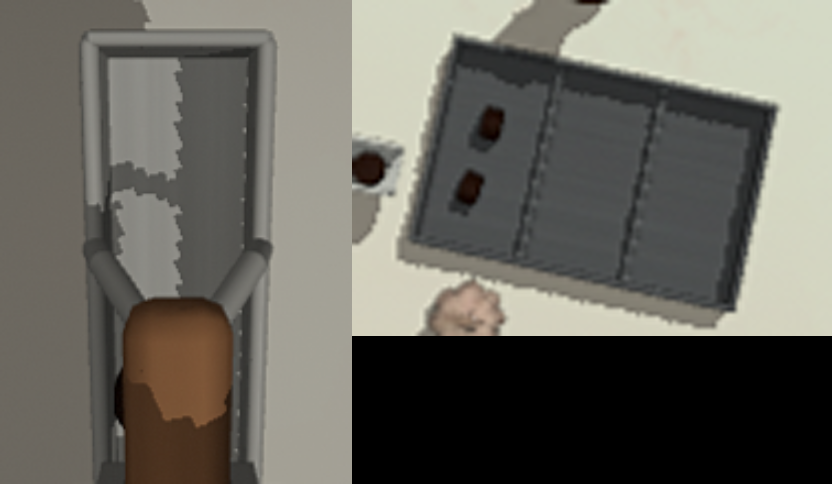

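Emit:
{"name": "arm_command", "arguments": {"increments": [[[0,0,0.4,0],[0,0,0.8,0],[0,0,1.2,0],[0,0,1.5,0],[0,0,1.5,0],[0,0,1.2,0],[0,0,0.8,0],[0,0,0.5,0],[0,0,0.3,0],[0,0,0,0]]]}}

```text
time: 23.78
eef_pos: [0.5127, 0.1619, 0.1018]
tcp_rot: [0.553, 0.44, -0.553, 0.44]
contact_force: [0.3, 0.5, -2.3]
opening: 0.193
```

Emit:
{"name": "arm_command", "arguments": {"increments": [[[0,0,0.5,0],[0,0,1,0],[0,0,1.5,0],[0,0,2.2,0],[0,0,-2.2,0],[0,0,-1.5,0],[0,0,-1,0],[0,0,-0.5,0],[0,0,0.5,0],[0,0,1,0],[0,0,1.5,0],[0,0,2.2,0],[0,0,-2.2,0],[0,0,-1.5,0],[0,0,-1,0],[0,0,-0.5,0]]]}}

```text
time: 25.78
eef_pos: [0.5127, 0.1624, 0.1018]
tcp_rot: [-0.553, -0.441, 0.553, -0.441]
contact_force: [-0.4, -0.5, -3.3]
opening: 0.191
```

```bash
python3 - <<'E'
from h import *
look(12)
E
```

```text
t 25.77 tcp tin [-0.0302  0.1576] z 0.1018 yaw_y -0.225 mouth tin [-0.0302  0.0646] F [-0.4 -0.5 -3.3]
```

View pics/l12.png

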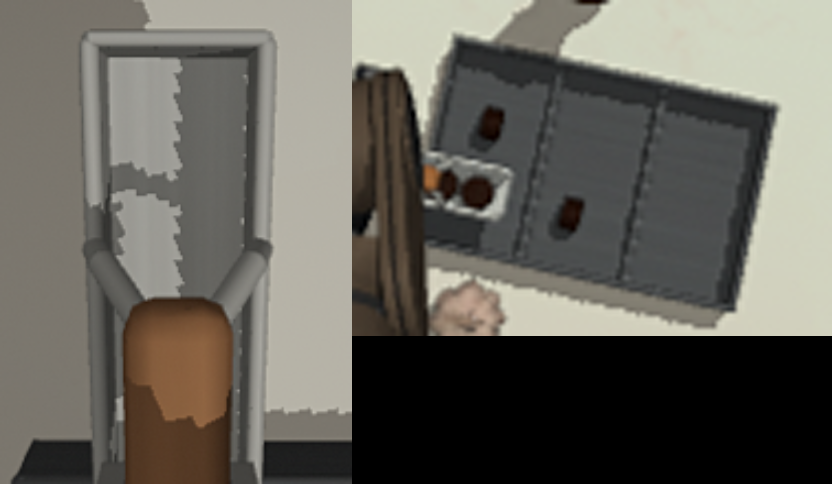

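Emit:
{"name": "arm_command", "arguments": {"increments": [[[0,0.6,0,0],[0,1.3,0,0],[0,1.7,0,0],[0,1.3,0,0],[0,0.6,0,0],[0,0,0.5,0],[0,0,1,0],[0,0,1.5,0],[0,0,2.2,0],[0,0,-2.2,0],[0,0,-1.5,0],[0,0,-1,0],[0,0,-0.5,0]]]}}

```text
time: 27.5
eef_pos: [0.5662, 0.1502, 0.1018]
tcp_rot: [-0.553, -0.441, 0.553, -0.441]
contact_force: [0.7, 0.2, -3.0]
opening: 0.192
```

Emit:
{"name": "arm_command", "arguments": {"increments": [[[0,0,0.5,0],[0,0,1,0],[0,0,1.5,0],[0,0,2.2,0],[0,0,-2.2,0],[0,0,-1.5,0],[0,0,-1,0],[0,0,-0.5,0]]]}}

```text
time: 28.5
eef_pos: [0.5663, 0.1501, 0.1018]
tcp_rot: [-0.553, -0.441, 0.553, -0.441]
contact_force: [0.4, 0.2, -2.8]
opening: 0.189
```

```bash
python3 - <<'E'
from h import *
look(13)
E
```

```text
t 28.5 tcp tin [0.0248 0.1576] z 0.1018 yaw_y -0.225 mouth tin [0.0248 0.0646] F [ 0.4  0.2 -2.8]
```

View pics/l13.png

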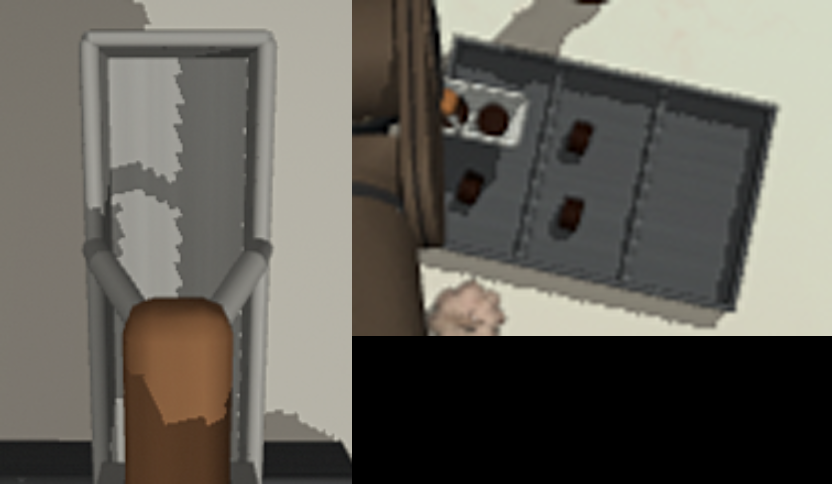

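Emit:
{"name": "arm_command", "arguments": {"increments": [[[0,-0.4,0.4,0],[0,-0.6,0.8,0],[0,-0.6,1.2,0],[0,-0.4,1.5,0],[0,-0.2,1.5,0],[0,0,1.2,0],[0,0,0.8,0],[0,0,0.5,0],[0,0,0.3,0],[0,0,0,0]]]}}

```text
time: 29.85
eef_pos: [0.5265, 0.0746, 0.1018]
tcp_rot: [0.553, 0.44, -0.553, 0.44]
contact_force: [0.2, -0.3, -3.3]
opening: 0.19
```

Emit:
{"name": "arm_command", "arguments": {"increments": [[[0,0,0.5,0],[0,0,1,0],[0,0,1.5,0],[0,0,2.2,0],[0,0,-2.2,0],[0,0,-1.5,0],[0,0,-1,0],[0,0,-0.5,0],[0,0,0.5,0],[0,0,1,0],[0,0,1.5,0],[0,0,2.2,0],[0,0,-2.2,0],[0,0,-1.5,0],[0,0,-1,0],[0,0,-0.5,0]]]}}

```text
time: 31.85
eef_pos: [0.5265, 0.0751, 0.1018]
tcp_rot: [-0.553, -0.441, 0.553, -0.441]
contact_force: [0.1, -0.1, -3.1]
opening: 0.19
```

```bash
python3 - <<'E'
from h import *
look(14)
E
```

```text
t 31.85 tcp tin [0.0027 0.0756] z 0.1018 yaw_y -0.225 mouth tin [ 0.0027 -0.0174] F [ 0.1 -0.1 -3.1]
```

View pics/l14.png

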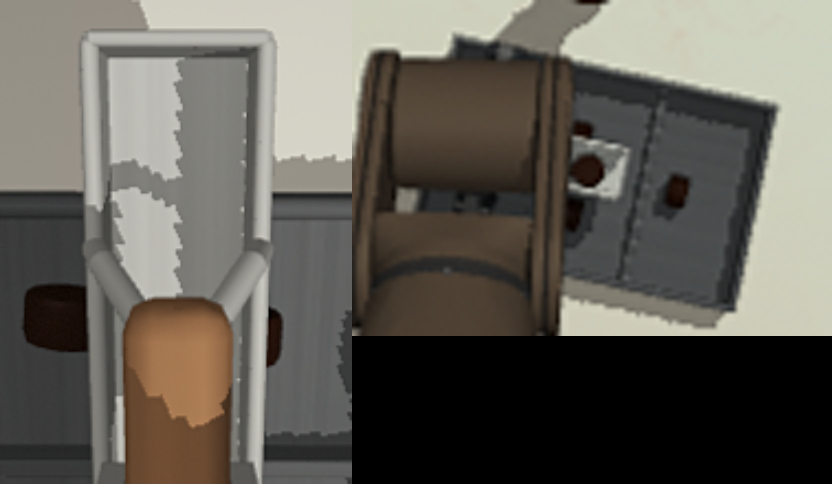

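Emit:
{"name": "arm_command", "arguments": {"increments": [[[0,-0.5,0,0],[0,-1.1,0,0],[0,-1.4,0,0],[0,-1.1,0,0],[0,-0.5,0,0],[0,0,0.5,0],[0,0,1,0],[0,0,1.5,0],[0,0,2.2,0],[0,0,-2.2,0],[0,0,-1.5,0],[0,0,-1,0],[0,0,-0.5,0]]]}}

```text
time: 33.58
eef_pos: [0.4817, 0.0854, 0.1017]
tcp_rot: [-0.553, -0.441, 0.553, -0.441]
contact_force: [-0.2, -0.5, -3.6]
opening: 0.189
```

Emit:
{"name": "arm_command", "arguments": {"increments": [[[0,0,0.5,0],[0,0,1,0],[0,0,1.5,0],[0,0,2.2,0],[0,0,-2.2,0],[0,0,-1.5,0],[0,0,-1,0],[0,0,-0.5,0]]]}}

```text
time: 34.58
eef_pos: [0.4816, 0.0854, 0.1018]
tcp_rot: [-0.553, -0.441, 0.553, -0.441]
contact_force: [-1.0, -0.8, -2.1]
opening: 0.188
```

```bash
python3 - <<'E'
from h import *
look(15)
E
```

```text
t 34.58 tcp tin [-0.0433  0.0756] z 0.1018 yaw_y -0.225 mouth tin [-0.0433 -0.0174] F [-1.  -0.8 -2.1]
```

View pics/l15.png

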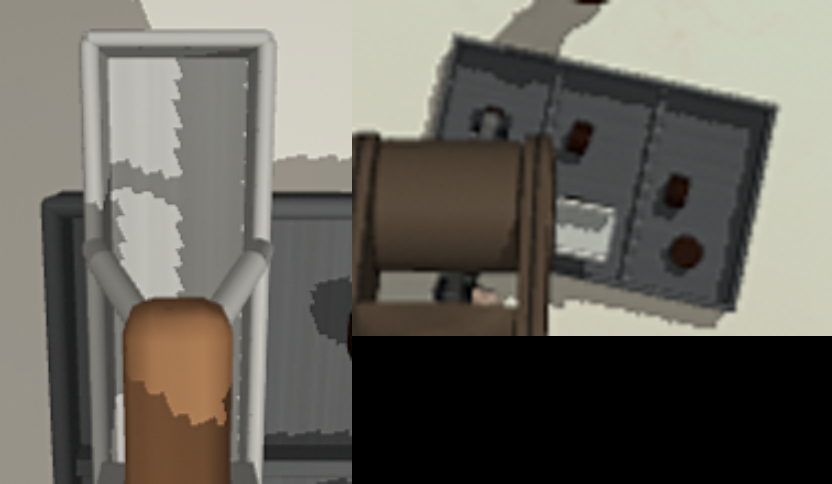

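Emit:
{"name": "arm_command", "arguments": {"increments": [[[0,0.3,-0.6,0],[0,0.6,-1.5,0],[0,0.6,-2.4,0],[0,0.5,-3,0],[0,0,-3,0],[0,0,-2.8,0],[0,0,-2,0],[0,0,-1.4,0],[0,0,-0.6,0],[0,0,-0.2,0],[0.7,0,0,0],[1.2,0,0,0],[1.2,0,0,0],[0.8,0,0,0],[0.4,0,0,0],[0.3,0,0,0],[0.1,0,0,0],[0,0,0,0]]]}}

```text
time: 36.92
eef_pos: [0.5405, 0.251, 0.0551]
tcp_rot: [0.553, 0.44, -0.553, 0.441]
contact_force: [-0.2, 1.0, -2.7]
opening: 0.191
```

```bash
python3 - <<'E'
from h import *
st()
E
```

```text
t 36.92 tcp tin [-0.0228  0.2503] z 0.0551 yaw_y -0.226 mouth tin [-0.023   0.1573] F [-0.2  1.  -2.7]
```

Emit:
{"name": "arm_command", "arguments": {"increments": [[[0.15,0,0,0],[0.1,0,0,0],[0.05,0,0,0],[0,0,0,0]]]}}

```text
time: 37.42
eef_pos: [0.5405, 0.251, 0.0524]
tcp_rot: [0.553, 0.44, -0.553, 0.44]
contact_force: [-1.7, -0.4, 1.4]
opening: 0.191
```

Emit:
{"name": "arm_command", "arguments": {"increments": [[[0,0,0,0],[0,0,0,0],[0,0,0,0],[0,0,0,0],[0,0,0,0],[-1,0,0,0],[-3,0,0,0],[-4,0,0,0],[-4,0,0,0],[-3,0,0,0],[-1.5,0,0,0],[0,0,0,0]]], "grip": 8.5, "grip_force": 20}}

```text
time: 38.92
eef_pos: [0.5409, 0.2511, 0.2182]
tcp_rot: [0.554, 0.44, -0.552, 0.441]
contact_force: [-0.1, -0.5, -0.7]
opening: 0.994
```

```bash
python3 - <<'E'
from h import *
st(); snap('wrist','w16.png'); snap('top','t16.png'); s=snap('side','s16.png')
E
```

```text
t 38.92 tcp tin [-0.0225  0.2504] z 0.2182 yaw_y -0.226 mouth tin [-0.0226  0.1574] F [-0.1 -0.5 -0.7]
```

View pics/w16.png

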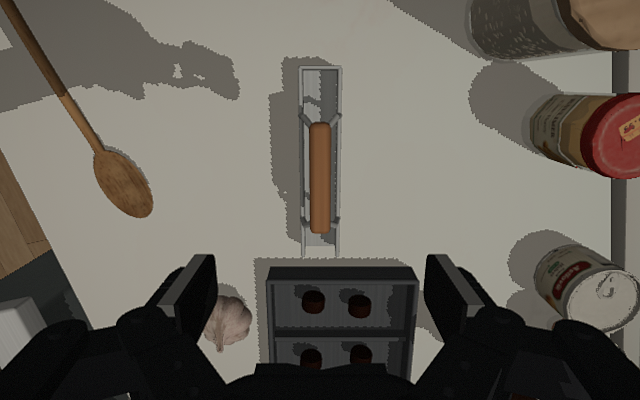

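View pics/s16.png

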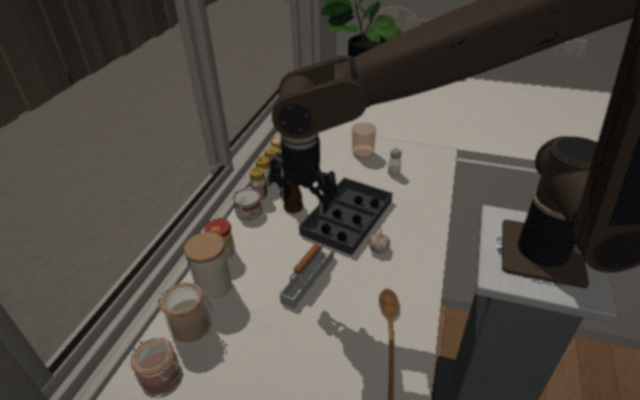

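The wrist view shows the empty scoop standing upright at (160, 320), and the side view shows two drops in each trough. I'll check the bystanders, then hand in.

```bash
python3 - <<'E'
from h import *
a=cv2.imread('pics/s16.png'); cv2.imwrite('pics/s16z.png',cv2.resize(a[110:310,260:430],None,fx=3,fy=3))
for q in ['mill','glass','garlic_bulb','salt_cellar','scoop']:
    for d in optics.place_of('side',q)[:1]: print(q,d,atz('side',d['at'],0))
print(sensors.get_state()['contact_force'])
E
```

```text
mill {'at': [208.7, 296.7], 'conf': 0.71} [0.65720045 0.00716054 0.        ]
glass {'at': [154.9, 361.5], 'conf': 0.78} [ 0.54419629 -0.31801775  0.        ]
garlic_bulb {'at': [247.3, 377.0], 'conf': 0.66} [0.40327334 0.09657053 0.        ]
salt_cellar {'at': [175.4, 391.1], 'conf': 0.73} [ 0.42734413 -0.22880765  0.        ]
scoop {'at': [279.4, 309.0], 'conf': 0.83} [5.37644678e-01 2.49671579e-01 1.11022302e-16]
[0.18838235 0.75625994 0.08052231]
```

View pics/s16z.png

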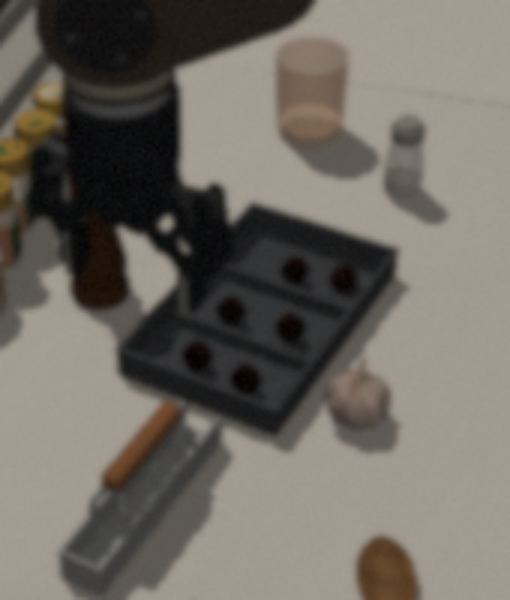

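```bash
python3 - <<'E'
from h import *
a=cv2.imread('pics/side0.png').astype(int);b=cv2.imread('pics/s16.png').astype(int)
print(abs(a-b)[120:165,345:385].mean())
print(ctrl.sign_off())
E
```

```text
3.921851851851852
the job is handed in; nothing more can be done
None
```

The job is done and handed in at about 39 s of the 72 s allowed.

- **Salt cellar:** I lifted it out of the tin and stood it upright on the worktop at about (0.42, -0.24).
- **Chocolate drops:** I held the scoop by its handle and shook the drops out with short back-and-forth jerks along the channel. The fingers never touched them.
- **Scoop:** It is empty and back on the worktop the right way up, at about (0.54, 0.25).

**Last checks:** The side picture shows two drops in each of the three troughs, the cellar standing, the scoop upright and empty, and the gripper clear of everything. Several drops landed on their edge rather than flat, but all of them are inside their troughs.

**Bystanders:** The mill and garlic were found within about 2 mm of where they started. The network put the glass about 1 cm from its first estimate. The arm never came near the glass, and its patch of the picture hardly changed (mean difference about 4 grey levels), so I take this as detection noise.

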